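# Turn the tile trivet over against the crate and set the coffee jug on it

### The arm

A 6-joint arm with a two-finger parallel gripper is mounted at the origin on a cart in front of the work surface, level with it; the furniture and walls round the work are solid. World frame = base frame: x ahead of the robot, y to its left, z up, the work surface at z = 0. Lengths are in mm, angles in rad, forces in N, time in s.
With the tool pointing down it reaches from about 275 to 1000 mm from the base axis. Payload 8.4 kg.
Tool frame: the origin (TCP) lies at the very end of the fingers, on their centre line; the grasp point (between the pads) lies 19 mm behind it; z points along the fingers, y is the line along which they close (so a half turn about z gives the same grasp; the last joint's range is limited). The gripper opens to 85 mm and grips with 20 to 120 N. Pads are 22 mm wide; open, the fingers measure 114 mm over their backs; the gripper's body (76 mm by 85 mm) begins 54 mm behind the grasp point. The pads swing forward as they close: fully open they stand 13 mm farther back than shut.
Start: joints at [-0.002, 0.353, 1.633, -0, 1.155, -0.002], TCP at [625.002, -0, 231.281] pointing down, gripper open.
Joint ranges: [-2.63, 2.63], [-0.92, 2.1], [0.06, 2.66], [-1.3, 4.44], [0, 2.69], [-3.02, 3.02]. Speed limits (rad/s): [2.22, 2.22, 2.79, 3.14, 3.14, 3.14].

### API

Orientations are given as [roll, pitch, yaw] about the fixed x, y, z axes, in that order (R = Rz(yaw) Ry(pitch) Rx(roll)).
In Python, from rig import sensors, grab_frame, camera_params, order gives the robot as it stands. The module is installed in compiled form; this text tells all that it offers.
- The arm moves only by the tool move_arm, never from a script. Its argument "motion" is a list of rows, each a list of 7 numbers: the turn, a rotation vector about the tool's x, y, z in normalised numbers (1 is 2 pi rad), then the shift along the tool's x, y, z in parts of the range, where 1.0 means 0.4 m, then the finger opening in m, from 0 to 0.0854. A call has 1 to 8 rows; each row is the pose to reach, as a shift and turn from the pose commanded when the call began, along the tool's axes at that moment; what a row does not reach only later rows make up. A row lasts 1/8 s, in which the tool goes at most 62.5 mm and 10.7 degrees, less where a joint would pass 70% of its speed; a pose out of reach is approached as far as the arm can. Shift and turn numbers lie between -1 and 1, and a call with a number outside is refused. A call with a gripper value outside its range is refused whole. The fingers move at their own pace and stop on an object; "grip_force" is the grip in N (left out, the last holds). Time passes only in rows, so rows that repeat a pose let the fingers close. It gives the time, the measured TCP pose, the force, the opening and the grip force at its end, in the units of the state.
- sensors.sense(): the state, without advancing time (a new reading comes with each control period).
- grab_frame(name): name is "scene" or "side" or "wrist"; returns (picture, depth): 420x560x3 uint8, red, green, blue; 420x560 float32, mm along the optical axis (not along the pixel's ray), 0 where there is no reading.
- camera_params(name): a dict with "camera_matrix" (3x3 intrinsics, pixels), "k1" (the pictures are not rectified: a ray, as slopes to the right and down, at radius r is drawn at 1 + k1 r^2 times it, then the intrinsics apply), "world_from_camera" (4x4, takes a point from camera to world coordinates). Camera axes: x right, y down, z forward; pixel columns grow to the right and rows downward; lengths in mm; the calibration is good to about 2 mm. A picture is of the moment at which its call begins: read the wrist's pose just before it. camera_params takes no time and is no camera call; for the wrist camera it gives the pose at the moment of the call.
- order.sign_off(): hands the job in; it is judged then, once.
The state is a dict: "clock": time; "qpos": joint angles; "qvel": joint speeds; "joint_efforts": joint torques, N m; "eef_pos": TCP position; "tcp_rot": TCP orientation; "contact_force": force on the tool from outside, world axes, zero at the start; "wrist_torque": the same for the moment, N m; "opening": opening from 0.0 (shut) to 1.0 (fully open); "grasp_force": force on a finger pad.
Only numpy, scipy, OpenCV 4.12 (cv2) and the standard library are available. Lean on these libraries where they do the work, as an engineer would, in place of code of your own. Each camera call takes 0.05 s, during which the arm holds its last target. There are 200 camera calls.

### The job

The tile trivet is lying on its tiles with its rubber feet in the air. Push it against the front of the condiment crate and tip it up so that it leans there on edge by itself, then take it by its top edge and lay it down on the worktop on its feet without letting it slap down. Then stand the coffee jug upright with its whole base on the trivet; keep the jug upright and leave the snack tub, the mug and the timer where they are.

Things in the scene. Friction and masses are not known exactly. Their poses are not given: they have to be found in the camera images.
- trivet: Square trivet, wooden slab 150 x 150 x 14 mm, blue and white tiles flush in one face, four rubber feet on the other; 0.27 kg, friction about 0.6, too wide to span flat. Origin: centre of the tiled face; z points through the slab to the feet side. Starts tiles down (z up), square to the crate's front within 0.25 rad; right way up, z points straight down and the origin is 19 mm above the worktop.
- trivet_feet (a point): Centre of the trivet's other, wooden face, 14 mm from the tiled face. The four black feet stand on this face at +-52 mm in the trivet's x and y: 18 mm across, 5 mm high. With the trivet flat against the crate, fingertips pressed on its near edge with about 15 N hold by friction and, moved slowly at first, carry that edge up in an arc about the far edge.
- crate: Wooden condiment crate on a base board, heavy, fixed. Origin: centre of the board's underside, on the worktop; x points away from the robot, y along the crate, z up. Base board 160 (x) x 350 (y) x 12 mm high. The crate's upright front wall stands at x = -55 mm, y from -160 to 160 mm.
- crate_front (a point): Middle of the lower front edge of the crate's base board (x = -80, z = 0 mm of the crate). The board sticks out 25 mm in front of the crate wall: a slab pushed flat towards the crate stops at the board's edge; stood on edge there and pushed over, it leans on the wall's top edge, about 14 degrees off upright.
- crate_rim (a point): Middle of the top edge of the crate's front wall, 100 mm above the worktop. In the crate, fixed to it (x, y in mm of the crate; tops above the worktop): two spice jars 44 mm across (x 30, y 42 and -12), tops at 117 mm; a pepper mill 53 mm across (x 14, y 108), top at 137 mm; a round salt box (x 8, y -92), top at 72 mm.
- jug: Steel coffee jug with black lid and handle, 147 mm high, 0.42 kg. Origin at the height of its underside, z up; the round body (base 102 mm across, widest 108 mm) is centred at x = 0, y = -23 mm; the handle points to +y.
- jug_base (a point): Centre of the underside of the jug's round body.
- jug_handle (a point): Grip point in the top bar of the jug's handle, 120 mm above the base and 78 mm from the body's axis. The bar runs along the jug's y out to y = 77 mm, is 18 mm wide (along the jug's x), its top 137 mm above the base; the lid beside it is 147 mm high.
- tub: Printed paperboard snack tub, 137 mm across, 124 mm high, loose; a bystander. Origin: centre of its underside.
- mug: Copper mug, 83 mm high, loose; a bystander. Origin at its underside.
- timer: Red and white wind-up timer, 64 mm across, 56 mm high, loose; a bystander. Origin: centre of its underside.

How it is judged:
By the outcome, as a careful person would: the job done as asked, in the order asked, and still so for the second after the job is handed in, with the robot touching nothing.
It also fails if it takes over 72 s, if anything falls off the work surface, if the arm or the gripper's body presses on something with over 40 N, if the wrist force passes 120 N, or if a joint passes its speed limit or range.

## Working session

There is one attempt and no reset: what is moved stays moved. The work goes in short steps, Python scripts to look and compute and a tool call to move; the robot and the scene stay as the last step left them, time stands still between calls to the robot, and variables do not carry over. Pictures are saved under pics/ and viewed, at most 15 in all, crops included, and the job is handed in when it is done.

Besides the shell and the picture viewer there is one more tool, called after "Call:" in YAML: its name, and indented under it one key for each argument. move_arm: Moves the arm, as the interface text tells. Its arguments: {"type":"object","properties":{"motion":{"type":"array","items":{"type":"array","items":{"type":"number"}}},"grip_force":{"type":"number"}},"required":["motion"]}

```bash
mkdir -p pics; cat > h.py <<'E'
import numpy as np, cv2
from rig import sensors, grab_frame, camera_params, order
def grab(n):
    P=camera_params(n); im,d=grab_frame(n); return im,d,P
def save(im,f): cv2.imwrite('pics/'+f,cv2.cvtColor(im,cv2.COLOR_RGB2BGR))
def slopes(P,uv):
    uv=np.atleast_2d(np.asarray(uv,float)); K=np.array(P['camera_matrix'])
    return cv2.undistortPoints(uv.reshape(-1,1,2),K,np.array([P['k1'],0,0,0,0.])).reshape(-1,2)
def ray_z(P,uv,z):
    s=slopes(P,uv); T=np.array(P['world_from_camera'])
    d=np.c_[s,np.ones(len(s))]@T[:3,:3].T; o=T[:3,3]
    return o+d*((z-o[2])/d[:,2])[:,None]
def cloud(d,P):
    h,w=d.shape; u,v=np.meshgrid(np.arange(w),np.arange(h))
    s=slopes(P,np.c_[u.ravel(),v.ravel()]); z=d.ravel()
    T=np.array(P['world_from_camera'])
    X=(np.c_[s,np.ones(len(s))]*z[:,None])@T[:3,:3].T+T[:3,3]; X[z<=0]=np.nan
    return X.reshape(h,w,3)
E
python3 - <<'E'
from h import *
s=sensors.sense();print(s)
for n in['scene','side','wrist']:
    im,d,P=grab(n); save(im,n+'0.png'); np.savez('/tmp/'+n+'0.npz',im=im,d=d,**{k:np.array(v) for k,v in P.items()}); print(n,np.array(P['world_from_camera']).round(2).tolist(),P['camera_matrix'],P['k1'],(d>0).mean())
a=[cv2.imread(f'pics/{n}0.png') for n in['scene','side']]
cv2.imwrite('pics/c0.png',cv2.resize(np.hstack(a),(800,300)))
E
```

```text
{'clock': 0.0, 'qpos': array([-2.39279753e-03,  3.53645160e-01,  1.63414235e+00,  1.32517528e-05,
        1.15519378e+00, -2.40411784e-03]), 'qvel': array([-0.00014846, -0.0002286 , -0.00069365, -0.00026883,  0.00013155,
        0.00208257]), 'joint_efforts': array([-2.03471049e-03, -6.05236173e+01, -3.42063046e+01, -2.62302356e-04,
        9.48130677e-03,  3.61521288e-06]), 'eef_pos': array([6.24521242e+02, 9.80334926e-03, 2.30560031e+02]), 'tcp_rot': array([-3.14020405e+00, -1.54546426e-05,  1.57080228e+00]), 'contact_force': array([ 0.35993395,  0.80468572, -0.05848978]), 'wrist_torque': array([-0.03098202,  0.04366012, -0.01934928]), 'grasp_force': 0.0, 'opening': 1.0021524865574991}
scene [[-0.65, -0.39, 0.65, -412.74], [-0.76, 0.31, -0.58, 799.9], [0.02, -0.87, -0.5, 789.15], [0.0, 0.0, 0.0, 1.0]] [[425.94007471   0.         270.79561054]
 [  0.         425.94007471 211.00208331]
 [  0.           0.           1.        ]] -0.0036410119314703054 0.9899574829931973
side [[0.93, -0.24, 0.27, 190.47], [-0.36, -0.61, 0.71, -875.5], [-0.0, -0.75, -0.66, 868.88], [0.0, 0.0, 0.0, 1.0]] [[390.77130328   0.         279.34184376]
 [  0.         390.77130328 218.60639847]
 [  0.           0.           1.        ]] -0.013918887327381781 0.8950042517006803
wrist [[1.0, 0.0, -0.0, 624.42], [0.0, -0.96, -0.29, 72.51], [-0.0, 0.29, -0.96, 373.59], [0.0, 0.0, 0.0, 1.0]] [[363.54061775   0.         275.75499941]
 [  0.         363.54061775 208.7910441 ]
 [  0.           0.           1.        ]] -0.05275019913491857 0.9962670068027211
```

View pics/scene0.png

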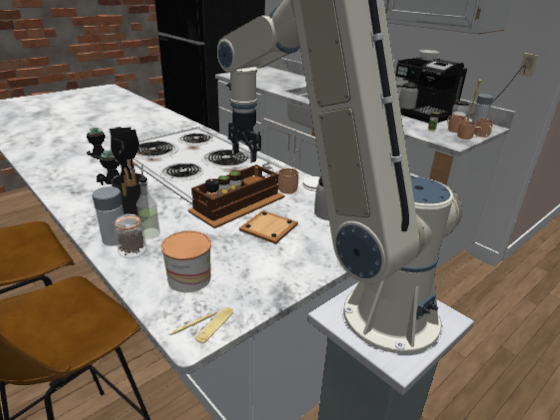

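View pics/side0.png

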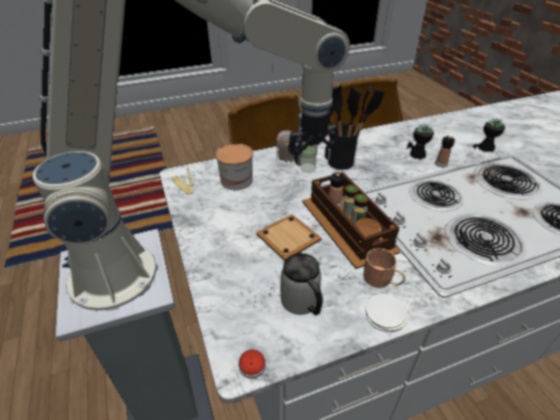

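The scene and side pictures show the trivet (side ≈290,236), the crate (≈355,220), the jug (≈300,285), the mug (≈380,265), the timer (≈252,362) and the tub (≈236,165). The trivet's feet are up.

```bash
python3 - <<'E'
from h import *
for n in['side','scene']:
    f=np.load(f'/tmp/{n}0.npz'); P={k:f[k] for k in['camera_matrix','k1','world_from_camera']}; P['k1']=float(P['k1'])
    im=f['im']; X=cloud(f['d'],P); Z=X[...,2]
    hsv=cv2.cvtColor(im,cv2.COLOR_RGB2HSV)
    # wood of trivet + board
    m=((hsv[...,0]<22)&(hsv[...,1]>90)&(Z>5)&(Z<24)&(X[...,0]>250)&(X[...,0]<900)&(np.abs(X[...,1])<450)).astype(np.uint8)
    m=cv2.morphologyEx(m,cv2.MORPH_OPEN,np.ones((3,3)))
    c,_=cv2.findContours(m,cv2.RETR_EXTERNAL,cv2.CHAIN_APPROX_NONE)
    for k in c:
        if cv2.contourArea(k)<150: continue
        uv=k.reshape(-1,2)
        mm=np.zeros_like(m);cv2.drawContours(mm,[k],-1,1,-1)
        zz=np.nanmedian(Z[mm>0]); W=ray_z(P,uv,zz)
        (cx,cy),sz,a=cv2.minAreaRect(W[:,:2].astype(np.float32)); print(n,'wood z',zz,(cx,cy),sz,a,cv2.boundingRect(k), cv2.boxPoints(((cx,cy),sz,a)).round(0).tolist())
    # everything above table by height clusters
    for zlo,zhi in[(30,160)]:
        m=((Z>zlo)&(Z<zhi)&(X[...,0]>200)&(X[...,0]<950)&(np.abs(X[...,1])<600)).astype(np.uint8)
        k,l,st,ce=cv2.connectedComponentsWithStats(m)
        for i in range(1,k):
            if st[i,4]<120: continue
            Q=X[l==i]; print(n,'obj',st[i].tolist(),np.nanpercentile(Q,[1,99],axis=0).round(0).tolist(),im[l==i].mean(0).round())
f=np.load('/tmp/side0.npz');cv2.imwrite('pics/sidecrop.png',cv2.resize(cv2.cvtColor(f['im'],cv2.COLOR_RGB2BGR)[160:385,220:420],None,fx=2.6,fy=2.6,interpolation=cv2.INTER_CUBIC))
E
```

```text
side wood z 14.70956285712083 (534.2141723632812, -41.57794189453125) (148.7042999267578, 151.14871215820312) 16.17374038696289 (258, 217, 62, 42) [[442.0, 10.0], [484.0, -135.0], [627.0, -93.0], [585.0, 52.0]]
side wood z 13.56131241143379 (673.4078369140625, -63.75115966796875) (46.546173095703125, 347.0871276855469) 5.77703332901001 (304, 199, 62, 68) [[633.0, 107.0], [668.0, -239.0], [714.0, -234.0], [679.0, 111.0]]
side obj [330, 123, 30, 42, 833] [[843.0, 234.0, 31.0], [946.0, 343.0, 156.0]] [32. 30. 28.]
side obj [276, 130, 18, 30, 375] [[655.0, 345.0, 32.0], [714.0, 421.0, 126.0]] [95. 87. 82.]
side obj [215, 143, 38, 42, 1303] [[404.0, 257.0, 32.0], [528.0, 386.0, 127.0]] [131. 106.  87.]
side obj [301, 145, 17, 23, 311] [[721.0, 265.0, 31.0], [780.0, 303.0, 121.0]] [112. 121. 106.]
side obj [311, 172, 95, 112, 4830] [[669.0, -330.0, 31.0], [811.0, 98.0, 131.0]] [73. 56. 42.]
side obj [280, 253, 44, 63, 2142] [[421.0, -373.0, 33.0], [514.0, -240.0, 150.0]] [68. 68. 67.]
side obj [239, 349, 27, 26, 545] [[262.0, -450.0, 31.0], [319.0, -394.0, 57.0]] [157.  61.  50.]
scene wood z 12.884141945380748 (532.3348999023438, -31.501564025878906) (152.337646484375, 156.28201293945312) 16.999685287475586 (240, 212, 57, 31) [[437.0, 21.0], [482.0, -128.0], [628.0, -84.0], [582.0, 65.0]]
scene wood z 12.260332959206153 (732.3980102539062, -50.069122314453125) (164.5899658203125, 348.8351745605469) 3.3316946029663086 (189, 193, 94, 34) [[640.0, 119.0], [660.0, -229.0], [825.0, -219.0], [804.0, 129.0]]
scene obj [191, 163, 107, 55, 3103] [[669.0, -323.0, 31.0], [816.0, 110.0, 130.0]] [67. 50. 37.]
scene obj [93, 172, 66, 81, 3102] [[656.0, 252.0, 32.0], [943.0, 447.0, 158.0]] [93. 91. 86.]
scene obj [314, 177, 14, 38, 290] [[445.0, -251.0, 31.0], [515.0, -217.0, 141.0]] [86. 86. 83.]
scene obj [161, 230, 50, 55, 2288] [[403.0, 264.0, 32.0], [532.0, 391.0, 127.0]] [152. 120.  97.]
```

View pics/sidecrop.png

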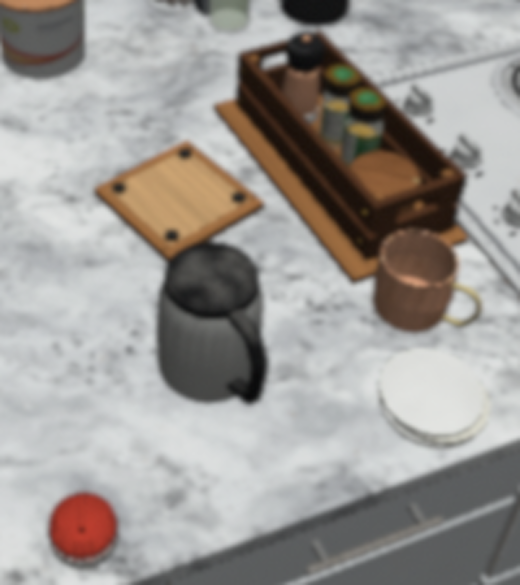

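```bash
python3 - <<'E'
from h import *
f=np.load('/tmp/wrist0.npz'); P={k:f[k] for k in['camera_matrix','k1','world_from_camera']}; P['k1']=float(P['k1'])
im=f['im']; X=cloud(f['d'],P); Z=X[...,2]
hsv=cv2.cvtColor(im,cv2.COLOR_RGB2HSV)
print('table z',np.nanmedian(Z[(np.abs(Z)<8)]))
m=((hsv[...,0]<22)&(hsv[...,1]>90)&(Z>5)&(Z<24)).astype(np.uint8)
m=cv2.morphologyEx(m,cv2.MORPH_OPEN,np.ones((3,3)))
c,_=cv2.findContours(m,cv2.RETR_EXTERNAL,cv2.CHAIN_APPROX_NONE)
for k in c:
    if cv2.contourArea(k)<150: continue
    mm=np.zeros_like(m);cv2.drawContours(mm,[k],-1,1,-1)
    zz=np.nanmedian(Z[mm>0]); W=ray_z(P,k.reshape(-1,2),14 if zz>13 else 12)
    r=cv2.minAreaRect(W[:,:2].astype(np.float32)); print('wood z',zz,r,cv2.boundingRect(k),cv2.boxPoints(r).round(0).tolist())
m=((Z>30)&(Z<200)).astype(np.uint8)
k,l,st,ce=cv2.connectedComponentsWithStats(m)
for i in range(1,k):
    if st[i,4]<120: continue
    Q=X[l==i]; print('obj',st[i].tolist(),np.nanpercentile(Q,[1,99],axis=0).round(0).tolist(),im[l==i].mean(0).round())
E
```

```text
table z 0.4709605098068437
wood z 13.754765701931092 ((536.7442626953125, -37.626991271972656), (149.51156616210938, 148.83868408203125), 17.057235717773438) (99, 120, 182, 166) [[443.0, 12.0], [487.0, -131.0], [630.0, -87.0], [586.0, 55.0]]
wood z 12.361392218274261 ((755.15185546875, -16.364601135253906), (90.33868408203125, 223.51759338378906), 3.449442148208618) (359, 76, 92, 215) [[703.0, 92.0], [717.0, -131.0], [807.0, -125.0], [794.0, 98.0]]
wood z 12.351147693849668 ((737.2857055664062, -55.90827941894531), (158.94342041015625, 347.820068359375), 3.4400839805603027) (302, 48, 169, 319) [[648.0, 113.0], [668.0, -234.0], [827.0, -225.0], [806.0, 122.0]]
obj [331, 54, 187, 345, 36626] [[675.0, -208.0, 32.0], [806.0, 103.0, 132.0]] [61. 47. 31.]
obj [540, 158, 20, 39, 532] [[885.0, -13.0, 30.0], [900.0, 20.0, 42.0]] [115. 116. 115.]
obj [519, 264, 32, 36, 742] [[885.0, -126.0, 31.0], [916.0, -90.0, 44.0]] [122. 123. 122.]
obj [159, 370, 34, 29, 342] [[491.0, -255.0, 30.0], [523.0, -226.0, 51.0]] [58. 58. 57.]
```

View pics/wrist0.png

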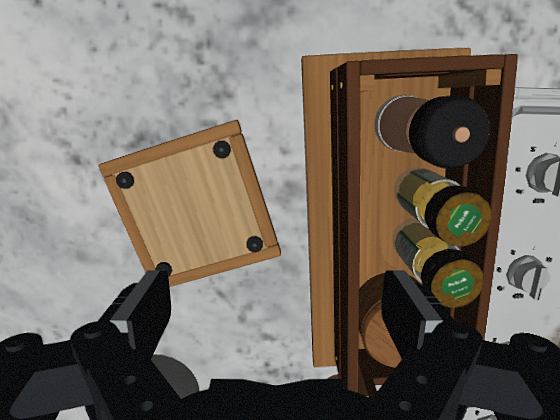

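The wrist view fixes the layout. The trivet centre is (537,-38) with yaw 17°. The crate yaw is 3.4° and its front middle is (657,-61). Next I bring the fingers behind the trivet's near edge, with the finger line parallel to that edge.

The rows are not in the units I measure in: shifts go in shares of 0.4 m and turns go in shares of 2 pi rad. I convert before sending: -0.203 m is -0.5075, -0.178 m is -0.445, 1.274 rad is 0.2028.

Call:
move_arm:
  motion:
    - [0,0,0.0253,-0.0225,-0.0625,0.05,0.05]
    - [0,0,0.0506,-0.045,-0.125,0.1,0.05]
    - [0,0,0.0761,-0.0675,-0.19,0.1625,0.05]
    - [0,0,0.1014,-0.09,-0.255,0.225,0.05]
    - [0,0,0.1267,-0.1125,-0.3175,0.275,0.05]
    - [0,0,0.1522,-0.135,-0.38,0.3375,0.05]
    - [0,0,0.1775,-0.1575,-0.445,0.4,0.05]
    - [0,0,0.2028,-0.18,-0.5075,0.4275,0.05]

```text
clock: 1.15
eef_pos: [420.3, -72.1, 59.1]
tcp_rot: [-3.141, 0.002, 0.292]
contact_force: [-0.4, -0.7, 0.4]
opening: 0.59
grasp_force: 0.0
```

Scaled: 0.055 m is 0.1375, 0.052 m is 0.13.

Call:
move_arm:
  motion:
    - [0,0,0,0,0,0.075,0.05]
    - [0,0,0,0,0,0.13,0.05]
    - [0,0,0,0.025,0,0.1375,0.05]
    - [0,0,0,0.05,0,0.1375,0.05]
    - [0,0,0,0.0625,0,0.1375,0.05]
    - [0,0,0,0.075,0,0.1375,0.05]

```text
clock: 1.9
eef_pos: [451.6, -63.1, 5.9]
tcp_rot: [3.141, -0.001, 0.297]
contact_force: [0.6, -0.0, -0.1]
opening: 0.592
grasp_force: 0.0
```

```bash
python3 - <<'E'
from h import *
s=sensors.sense();print(s['qpos'].round(3),s['eef_pos'])
im,d,P=grab('wrist');save(im,'w1.png');X=cloud(d,P)
im2,_,_=grab('side');a=im2[140:300,200:420]
cv2.imwrite('pics/v1.png',np.hstack([cv2.resize(cv2.cvtColor(im,cv2.COLOR_RGB2BGR),(400,300)),cv2.resize(cv2.cvtColor(a,cv2.COLOR_RGB2BGR),(400,300))]))
E
```

```text
[-0.142  0.46   2.143  0.     0.537  1.132] [451.62315475 -63.0603265    5.92342834]
```

View pics/v1.png

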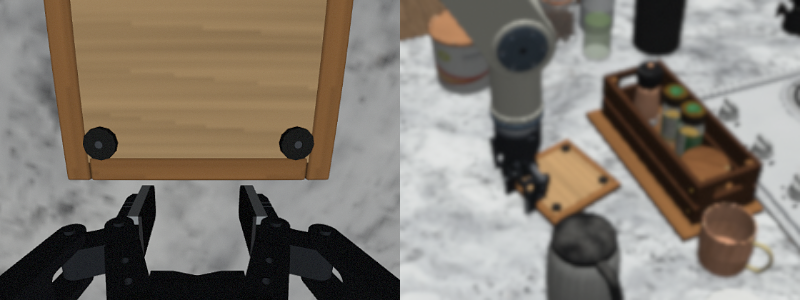

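The wrist view shows the fingers square to the trivet's near edge and centred on it at column 198. There is a gap of a few mm. Next I push and turn the trivet onto the crate board.

Scaled: 0.046 m is 0.115, 0.043 m is 0.1075, 0.235 rad is 0.0374.

Call:
move_arm:
  motion:
    - [0,0,0,0.0075,0,0.0075,0.05]
    - [0,0,0.0048,0.0275,-0.0025,0.0075,0.05]
    - [0,0,0.0111,0.045,-0.0075,0.0075,0.05]
    - [0,0,0.0175,0.0625,-0.0125,0.0075,0.05]
    - [0,0,0.0239,0.08,-0.0175,0.0075,0.05]
    - [0,0,0.0302,0.095,-0.02,0.0075,0.05]
    - [0,0,0.035,0.1075,-0.0225,0.0075,0.05]
    - [0,0,0.0374,0.115,-0.0225,0.0075,0.05]

```text
clock: 3.0
eef_pos: [492.0, -41.1, 2.1]
tcp_rot: [-3.142, 0.0, 0.061]
contact_force: [-1.2, 0.8, -0.1]
opening: 0.585
grasp_force: 0.4
```

Call:
move_arm:
  motion:
    - [0,0,0,0.005,0,0,0.05]
    - [0,0,0,0.0075,0,0,0.05]
    - [0,0,0,0.0075,0,0,0.05]

```text
clock: 3.38
eef_pos: [495.1, -41.1, 2.3]
tcp_rot: [3.142, -0.0, 0.062]
contact_force: [1.0, 0.1, -0.4]
opening: 0.582
grasp_force: 0.2
```

```bash
python3 - <<'E'
from h import *
s=sensors.sense();print(s['qpos'].round(3),s['eef_pos'],s['contact_force'])
im,d,P=grab('wrist');save(im,'w2.png');X=cloud(d,P);Z=X[...,2]
hsv=cv2.cvtColor(im,cv2.COLOR_RGB2HSV)
m=((hsv[...,0]<22)&(hsv[...,1]>90)&(Z>5)&(Z<24)).astype(np.uint8)
c,_=cv2.findContours(m,cv2.RETR_EXTERNAL,cv2.CHAIN_APPROX_NONE)
for k in c:
    if cv2.contourArea(k)<800: continue
    W=ray_z(P,k.reshape(-1,2),14); r=cv2.minAreaRect(W[:,:2].astype(np.float32)); print(r,cv2.boundingRect(k),cv2.boxPoints(r).round(0).tolist())
E
```

```text
[-0.086  0.506  2.057 -0.     0.578  1.423] [495.11365342 -41.0603061    2.30533748] [ 1.03376498  0.13711281 -0.40762555]
((553.598876953125, -38.21147155761719), (95.20918273925781, 148.4810333251953), 3.86483097076416) (54, 0, 445, 264) [[501.0, 33.0], [511.0, -115.0], [606.0, -109.0], [596.0, 39.0]]
```

View pics/w2.png

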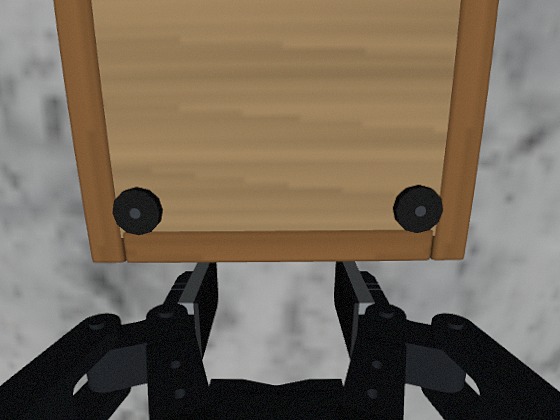

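The trivet is square to the crate (near edge at row 260) and the fingers are touching it. Next I press it onto the board.

Scaled: 0.003 m is 0.0075, 0.002 m is 0.005.

Call:
move_arm:
  motion:
    - [0,0,0,0.0025,0,0,0.05]
    - [0,0,0,0.005,0,0,0.05]
    - [0,0,0,0.0075,0,0,0.05]
    - [0,0,0,0.0075,0,0,0.05]

```text
clock: 3.92
eef_pos: [496.0, -40.7, 2.0]
tcp_rot: [-3.141, 0.004, 0.062]
contact_force: [-7.3, -0.0, 5.7]
opening: 0.585
grasp_force: 3.6
```

Scaled: -0.0145 m is -0.0363, -0.011 m is -0.0275.

Call:
move_arm:
  motion:
    - [0,0,0,0.0038,0,0,0.05]
    - [0,0,0,0.0075,0,0,0.05]
    - [0,0,0,0.0075,0,-0.0025,0.05]
    - [0,0,0,0.0075,0,-0.0063,0.05]
    - [0,0,0,0.0075,0,-0.0125,0.05]
    - [0,0,0,0.0075,0,-0.0188,0.05]
    - [0,0,0,0.0075,0,-0.0275,0.05]
    - [0,0,0,0.0075,0,-0.0363,0.05]

```text
clock: 4.92
eef_pos: [496.7, -40.2, 15.6]
tcp_rot: [-3.14, 0.008, 0.062]
contact_force: [-10.7, 1.5, -0.5]
opening: 0.583
grasp_force: 4.9
```

```bash
python3 - <<'E'
from h import *
s=sensors.sense();print(s['eef_pos'],s['contact_force'])
im,d,P=grab('wrist');save(im,'w3.png');X=cloud(d,P);Z=X[...,2]
for r in (20,60,100,150,200,240,255): print(r,X[r,280].round(1),X[r,180].round(1),X[r,380].round(1))
E
```

```text
[496.74088272 -40.20632535  15.62921183] [-10.70848516   1.52332814  -0.53446652]
20 [596.6 -36.   18.3] [594.5  -1.   19.3] [598.8 -70.9  19.4]
60 [583.1 -36.8  20.7] [581.1  -1.4  20.8] [585.5 -72.2  21. ]
100 [569.4 -37.7  20.2] [567.3  -1.5  21.4] [571.8 -74.1  20.6]
150 [551.6 -38.8  22.9] [549.5  -1.9  23.9] [554.  -75.9  23.3]
200 [532.9 -40.   24.9] [530.6  -2.   25. ] [535.3 -78.1  25.1]
240 [517.6 -41.   27.4] [514.9  -2.2  27. ] [520.1 -79.6  27.7]
255 [511.6 -41.4  28.1] [508.4  -2.   26.6] [513.8 -80.6  27.8]
```

It is lifting at about 5.4° with 10.7 N of press. I continue along the arc.

Scaled: -0.0722 m is -0.1805, -0.0641 m is -0.1603.

Call:
move_arm:
  motion:
    - [0,0,0,0.0055,0,-0.0215,0.05]
    - [0,0,0,0.0093,0,-0.0463,0.05]
    - [0,0,0,0.0145,0,-0.0705,0.05]
    - [0,0,0,0.0215,0,-0.0943,0.05]
    - [0,0,0,0.03,0,-0.117,0.05]
    - [0,0,0,0.0398,0,-0.1393,0.05]
    - [0,0,0,0.0515,0,-0.1603,0.05]
    - [0,0,0,0.0648,0,-0.1805,0.05]

```text
clock: 5.98
eef_pos: [521.4, -38.8, 88.1]
tcp_rot: [-3.14, 0.011, 0.062]
contact_force: [-18.0, -0.2, 11.0]
opening: 0.586
grasp_force: 10.2
```

```bash
python3 - <<'E'
from h import *
s=sensors.sense();print(s['eef_pos'],s['contact_force'])
im,d,P=grab('wrist');X=cloud(d,P);Z=X[...,2]
for r in (60,100,150,200,240,255): print(r,X[r,280].round(1),X[r,180].round(1),X[r,380].round(1))
E
```

```text
[521.35050748 -38.75122476  88.05621989] [-18.01174183  -0.2328893   10.96761227]
60 [612.2 -35.6  43.1] [609.3  12.3  44.8] [615.4 -83.5  44.2]
100 [593.7 -36.6  57.5] [591.    9.5  56.4] [596.7 -82.2  58.3]
150 [573.  -37.8  72.3] [570.3   5.7  72. ] [575.6 -81.6  71.3]
200 [554.2 -38.9  85.5] [551.6   2.6  85.4] [556.5 -80.8  84.2]
240 [540.6 -39.7  95.7] [5.382e+02 1.000e-01 9.620e+01] [542.8 -79.8  95.2]
255 [536.2 -39.9 100.4] [ 5.327e+02 -3.000e-01  9.830e+01] [537.5 -79.9  97.9]
```

Scaled: 0.0611 m is 0.1528, 0.052 m is 0.13.

Call:
move_arm:
  motion:
    - [0,0,0,0.0138,0,-0.02,0.05]
    - [0,0,0,0.03,0,-0.038,0.05]
    - [0,0,0,0.0478,0,-0.0545,0.05]
    - [0,0,0,0.0668,0,-0.0698,0.05]
    - [0,0,0,0.087,0,-0.0835,0.05]
    - [0,0,0,0.108,0,-0.0958,0.05]
    - [0,0,0,0.13,0,-0.1063,0.05]
    - [0,0,0,0.1528,0,-0.1155,0.05]

```text
clock: 7.02
eef_pos: [581.8, -35.2, 140.9]
tcp_rot: [-3.141, 0.012, 0.062]
contact_force: [-46.8, 1.8, 89.7]
opening: 0.585
grasp_force: 50.8
```

```bash
python3 - <<'E'
from h import *
s=sensors.sense();print(s['eef_pos'],s['contact_force'])
im,d,P=grab('wrist');X=cloud(d,P);save(im,'w5.png')
for r in (60,100,150,200,220,240,255): print(r,X[r,280].round(1),X[r,180].round(1),X[r,380].round(1))
E
```

```text
[581.83768879 -35.1869239  140.89915497] [-46.80475238   1.84070596  89.70716274]
60 [680.2 -32.5  11.8] [676.2  37.6  11.6] [ 684.7 -101.9   13.7]
100 [653.3 -34.1  24.3] [649.3  34.4  25. ] [ 657.9 -102.9   23.6]
150 [627.2 -35.1  81.6] [623.7  20.7  80. ] [630.7 -90.8  80.9]
200 [609.7 -35.9 120.8] [606.9  10.6 121. ] [615.1 -79.4 130.2]
220 [604.3 -36.1 133.4] [601.4   7.6 133.2] [606.8 -79.9 133. ]
240 [599.7 -36.3 145.2] [596.8   4.8 144.4] [602.1 -77.2 145. ]
255 [594.5 -36.6 148.4] [592.    3.9 148.6] [596.6 -77.4 147.6]
```

The force is too high at 101 N with the slab at 67°. I back off along the slab.

Scaled: -0.0025 m is -0.0063, -0.001 m is -0.0025.

Call:
move_arm:
  motion:
    - [0,0,0,-0.0025,0,-0.0063,0.05]
    - [0,0,0,-0.0025,0,-0.0063,0.05]

```text
clock: 7.32
eef_pos: [585.7, -35.0, 143.3]
tcp_rot: [-3.141, 0.001, 0.062]
contact_force: [-29.0, 2.5, 59.3]
opening: 0.585
grasp_force: 32.8
```

The far edge is pivoting on the board's top edge (z≈12), so I correct the arc for that.

Scaled: -0.0092 m is -0.023, 0.0085 m is 0.0213.

Call:
move_arm:
  motion:
    - [0,0,0,0,0,-0.01,0.05]
    - [0,0,0,0.006,0,-0.0173,0.05]
    - [0,0,0,0.0135,0,-0.0203,0.05]
    - [0,0,0,0.0213,0,-0.023,0.05]

```text
clock: 7.82
eef_pos: [595.8, -34.4, 148.6]
tcp_rot: [-3.141, -0.001, 0.062]
contact_force: [-6.9, 2.5, 17.0]
opening: 0.586
grasp_force: 8.8
```

```bash
python3 - <<'E'
from h import *
im,d,P=grab('wrist');X=cloud(d,P);save(im,'w6.png')
for r in (60,100,150,200,220,230,240,250,260): print(r,X[r,280].round(1),X[r,180].round(1),X[r,380].round(1))
E
```

```text
60 [687.7 -31.3 100. ] [685.   18.5  99.1] [690.9 -80.4 101.7]
100 [668.8 -33.5  12.8] [664.5  40.6  12.1] [ 673.7 -107.3   13.4]
150 [639.4 -34.7  70.2] [635.6  26.4  69. ] [643.4 -95.4  71. ]
200 [622.  -35.3 121.8] [622.5  10.1 134. ] [627.8 -80.4 132.7]
220 [617.5 -35.4 138.9] [614.7   9.  138.8] [620.1 -79.8 138.7]
230 [615.9 -35.4 147.6] [613.1   6.9 147. ] [618.6 -77.5 147.9]
240 [613.7 -35.5 153.4] [611.3   5.3 153.8] [615.5 -76.9 151.7]
250 [609.9 -35.7 154.8] [607.1   5.2 154.2] [612.1 -76.7 154.3]
260 [604.7 -36.  153.2] [601.8   5.7 152.7] [607.3 -77.7 153.3]
```

Scaled: 0.044 m is 0.11, 0.036 m is 0.09.

Call:
move_arm:
  motion:
    - [0,0,0,0.0213,0,-0.0073,0.05]
    - [0,0,0,0.0463,0,-0.0138,0.05]
    - [0,0,0,0.0713,0,-0.0183,0.05]
    - [0,0,0,0.09,0,-0.0208,0.05]
    - [0,0,0,0.11,0,-0.022,0.05]

```text
clock: 8.5
eef_pos: [642.1, -31.5, 158.8]
tcp_rot: [-3.141, -0.006, 0.062]
contact_force: [-1.4, 3.1, 16.3]
opening: 0.585
grasp_force: 8.4
```

```bash
python3 - <<'E'
from h import *
im,d,P=grab('wrist');X=cloud(d,P);save(im,'w7.png')
for r in (60,100,150,180,200,210,220,230,240,250,260): print(r,X[r,280].round(1),X[r,180].round(1),X[r,380].round(1))
im,_,_=grab('side');cv2.imwrite('pics/v7.png',cv2.resize(cv2.cvtColor(im[130:330,220:440],cv2.COLOR_RGB2BGR),None,fx=3,fy=3))
E
```

```text
60 [744.8 -28.8  12.3] [735.8  32.9  64.4] [ 750.1 -104.    11.1]
100 [715.9 -30.6  13.5] [711.5  46.4  11.5] [ 721.  -107.5   12.5]
150 [688.6 -31.4 100.3] [685.5  23.5 102.1] [692.2 -86.8 100.6]
180 [657.9 -34.2  33.9] [654.8  39.5  40.4] [ 656.4 -119.7    0.7]
200 [658.2 -33.5  93.6] [654.9  25.7  94.8] [662.  -92.9  93.8]
210 [658.5 -33.2 115.4] [661.6  15.2 136. ] [667.5 -80.4 136. ]
220 [658.4 -33.  132.3] [659.4  13.1 144.3] [665.7 -77.8 146.3]
230 [659.9 -32.7 151.3] [656.9  11.6 150.5] [661.6 -77.8 148.2]
240 [659.1 -32.6 161.3] [656.5   8.9 161.2] [661.5 -74.3 161.1]
250 [654.9 -32.9 161.9] [652.7   8.5 163. ] [657.5 -74.6 162.2]
260 [650.6 -33.2 162.4] [648.    8.7 162.6] [653.2 -75.1 162.6]
```

View pics/v7.png

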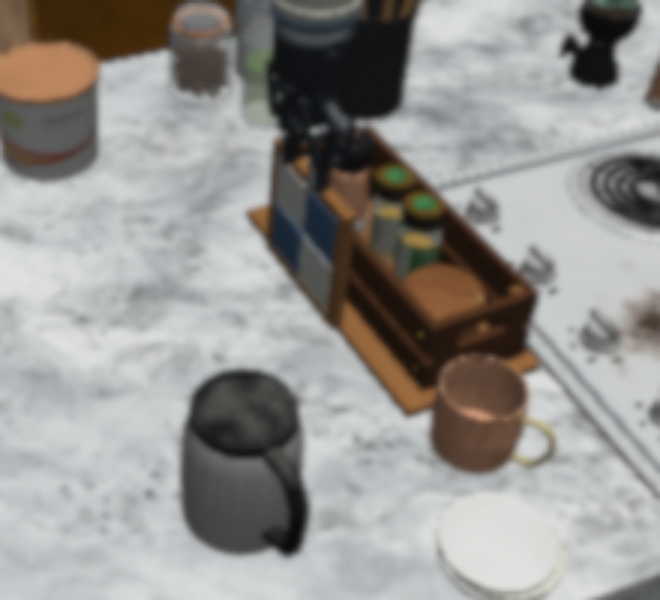

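The slab stands upright on edge at the board, tiles toward the robot, with 16 N of press. Next I ease it over onto the rim.

Scaled: 0.04 m is 0.1, 0.038 m is 0.095.

Call:
move_arm:
  motion:
    - [0,0,0,0.015,0,-0.0025,0.05]
    - [0,0,0,0.0325,0,-0.0033,0.05]
    - [0,0,0,0.05,0,-0.0025,0.05]
    - [0,0,0,0.0675,0,-0.0013,0.05]
    - [0,0,0,0.0825,0,0.0005,0.05]
    - [0,0,0,0.095,0,0.0025,0.05]
    - [0,0,0,0.1,0,0.0025,0.05]

```text
clock: 9.48
eef_pos: [680.9, -29.3, 156.5]
tcp_rot: [-3.142, -0.004, 0.062]
contact_force: [-1.0, 0.9, 3.9]
opening: 0.585
grasp_force: 1.1
```

```bash
python3 - <<'E'
from h import *
im,d,P=grab('wrist');X=cloud(d,P);save(im,'w8.png')
for r in (100,150,180,200,210,220,230,240,250,260): print(r,X[r,280].round(1),X[r,180].round(1),X[r,380].round(1))
E
```

```text
100 [753.8 -27.3 116.8] [750.5  31.5  76.1] [757.  -75.8 117. ]
150 [716.4 -30.9  12.9] [711.8  47.8  13. ] [ 721.6 -109.5   13.6]
180 [692.1 -32.5  11.3] [687.   48.7  10.4] [ 697.4 -113.3   12.4]
200 [691.5 -31.9  71.3] [687.6  33.2  71.7] [695.5 -97.2  71.1]
210 [691.8 -31.6  95.1] [688.   27.4  94.5] [695.1 -90.9  93.9]
220 [687.1 -31.8  99.6] [683.7  26.1 100.1] [690.9 -89.7 100.5]
230 [678.7 -32.4  93.4] [692.2  16.1 139.1] [698.7 -77.2 141.2]
240 [696.8 -30.5 156.1] [694.4  11.6 156.9] [699.4 -72.9 156.4]
250 [692.9 -30.8 157.9] [nan nan nan] [695.6 -72.9 158.2]
260 [688.5 -31.1 158.2] [686.6  11.  159.8] [690.9 -73.7 157.8]
```

The slab leans on the rim: its top edge is at x≈685–698, z≈157. I release it and turn the tool for the top-edge grasp.

Scaled: -0.1 m is -0.25, -0.05 m is -0.125, -1.08 rad is -0.1719.

Call:
move_arm:
  motion:
    - [0,0,0,-0.0025,0,-0.05,0.05]
    - [0,0,0,-0.005,0,-0.125,0.05]
    - [0,0,-0.0286,-0.005,0,-0.1875,0.05]
    - [0,0,-0.0573,-0.005,0,-0.225,0.05]
    - [0,0,-0.0859,-0.005,0,-0.25,0.05]
    - [0,0,-0.1146,-0.005,0,-0.25,0.05]
    - [0,0,-0.1432,-0.005,0,-0.25,0.05]
    - [0,0,-0.1719,-0.005,0,-0.25,0.05]

```text
clock: 10.52
eef_pos: [677.3, -29.8, 256.0]
tcp_rot: [3.14, -0.0, 1.148]
contact_force: [0.2, -0.5, 0.6]
opening: 0.584
grasp_force: 0.0
```

Scaled: -0.49 rad is -0.078.

Call:
move_arm:
  motion:
    - [0,0,-0.0286,0,0,0,0.05]
    - [0,0,-0.0573,0,0,0,0.05]
    - [0,0,-0.078,0,0,0,0.05]
    - [0,0,-0.078,0,0,0,0.05]

```text
clock: 11.02
eef_pos: [677.4, -29.8, 255.8]
tcp_rot: [3.14, 0.0, 1.631]
contact_force: [1.1, 0.2, -0.0]
opening: 0.587
grasp_force: 0.0
```

```bash
python3 - <<'E'
from h import *
s=sensors.sense();print(s['qpos'].round(3),s['eef_pos'],s['tcp_rot'])
im,d,P=grab('wrist');X=cloud(d,P);save(im,'w9.png')
im2,d2,P2=grab('side');cv2.imwrite('pics/v9.png',np.hstack([cv2.resize(cv2.cvtColor(im,cv2.COLOR_RGB2BGR),(400,300)),cv2.resize(cv2.cvtColor(im2[130:295,220:440],cv2.COLOR_RGB2BGR),(400,300))]))
Z=X[...,2]; m=(Z>143)&(Z<170)&(X[...,0]>640)&(X[...,0]<740)&(np.abs(X[...,1])<200)
Q=X[m];print(len(Q),np.percentile(Q,[2,50,98],axis=0).round(1))
if len(Q)>20: print(cv2.minAreaRect(Q[:,:2].astype(np.float32)))
E
```

```text
[-0.046  0.415  1.486 -0.     1.24  -0.106] [677.36702108 -29.78655949 255.77953275] [3.14048108e+00 1.68679731e-04 1.63080276e+00]
3883 [[676.3 -99.9 143.5]
 [685.4 -20.5 146.5]
 [694.9  42.4 148.7]]
((685.8770751953125, -30.036285400390625), (14.511730194091797, 149.80062866210938), 3.544664144515991)
```

View pics/v9.png

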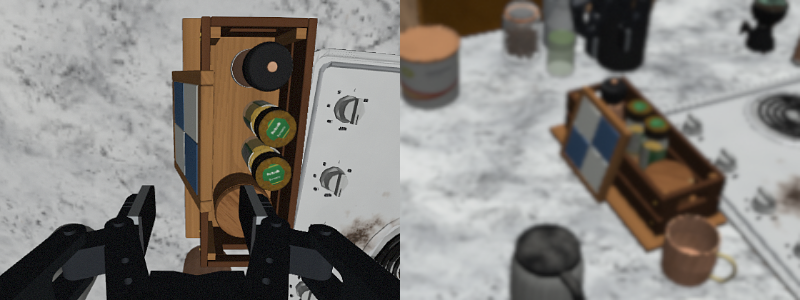

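The trivet leans on the crate by itself. Its top edge is centred at (686,-30), z 147, about 14° off upright. Next I take it by the top edge.

Scaled: 0.133 m is 0.3325, 0.115 m is 0.2875, 0.244 rad is 0.0388.

Call:
move_arm:
  motion:
    - [0.0194,0,0,0,0.025,0.075,0.05]
    - [0.0388,0,0,0,0.0425,0.1625,0.05]
    - [0.0388,0,0,-0.0025,0.0425,0.1875,0.05]
    - [0.0388,0,0,-0.0025,0.03,0.2375,0.05]
    - [0.0388,0,0,-0.0025,0.0175,0.2875,0.05]
    - [0.0388,0,0,-0.0025,0.005,0.3325,0.05]
    - [0.0388,0,0,-0.0025,0.005,0.3325,0.05]

```text
clock: 12.0
eef_pos: [678.1, -30.7, 121.3]
tcp_rot: [-2.897, -0.0, 1.631]
contact_force: [0.6, -0.0, 0.4]
opening: 0.589
grasp_force: 0.0
```

Call:
move_arm:
  motion:
    - [0,0,0,0,0,0,0.03]
    - [0,0,0,0,0,0,0.01]
    - [0,0,0,0,0,0,0.005]
    - [0,0,0,0,0,0,0.005]
  grip_force: 40

```text
clock: 12.5
eef_pos: [679.4, -30.7, 123.0]
tcp_rot: [-2.898, 0.0, 1.632]
contact_force: [-2.2, -0.2, 6.3]
opening: 0.156
grasp_force: 38.9
```

Scaled: -0.131 m is -0.3275, -0.045 m is -0.1125, -0.244 rad is -0.0388.

Call:
move_arm:
  motion:
    - [0,0,0,0,-0.015,-0.02,0.005]
    - [0,0,0,0,-0.045,-0.0625,0.005]
    - [-0.0095,0,0,0,-0.1,-0.1125,0.005]
    - [-0.0191,0,0,0,-0.175,-0.1125,0.005]
    - [-0.0286,0,0,0,-0.25,-0.1,0.005]
    - [-0.0388,0,0,0,-0.3125,-0.0925,0.005]
    - [-0.0388,0,0,0,-0.3275,-0.09,0.005]
  grip_force: 60

```text
clock: 13.38
eef_pos: [558.7, -37.9, 189.8]
tcp_rot: [3.141, 0.0, 1.631]
contact_force: [0.5, -0.2, -2.2]
opening: 0.15
grasp_force: 60.2
```

Scaled: 0.06 m is 0.15, 0.05 m is 0.125, 1.42 rad is 0.226.

Call:
move_arm:
  motion:
    - [0,0,0.0255,0,0,0,0.005]
    - [0,0,0.0541,0.025,0,0,0.005]
    - [0,0,0.0828,0.05,0,0,0.005]
    - [0,0,0.1114,0.075,0,0,0.005]
    - [0,0,0.1401,0.1,0,0,0.005]
    - [0,0,0.1687,0.125,0,0,0.005]
    - [0,0,0.1974,0.15,0,0,0.005]
    - [0,0,0.226,0.15,0,0,0.005]

```text
clock: 14.38
eef_pos: [558.2, 22.8, 189.0]
tcp_rot: [-3.142, -0.0, 0.207]
contact_force: [0.0, -0.5, -1.9]
opening: 0.148
grasp_force: 60.2
```

```bash
python3 - <<'E'
from h import *
s=sensors.sense();print({k:np.round(s[k],3) for k in('qpos','eef_pos','tcp_rot','contact_force','opening')})
E
```

```text
{'qpos': array([0.038, 0.296, 1.818, 0.   , 1.027, 1.402]), 'eef_pos': array([558.238,  22.792, 189.043]), 'tcp_rot': array([-3.142, -0.   ,  0.207]), 'contact_force': array([ 0.008, -0.506, -1.87 ]), 'opening': np.float64(0.148)}
```

Scaled: -0.051 m is -0.1275, -0.025 m is -0.0625, 0.207 rad is 0.0329.

Call:
move_arm:
  motion:
    - [0,0,0.0159,0.0025,-0.0625,0.025,0.005]
    - [0,0,0.0329,0.0075,-0.1275,0.05,0.005]
    - [0,0,0.0329,0.0075,-0.1275,0.05,0.005]

```text
clock: 14.75
eef_pos: [549.7, 73.9, 168.2]
tcp_rot: [-3.142, 0.001, 0.006]
contact_force: [-1.2, -0.3, -1.7]
opening: 0.152
grasp_force: 60.2
```

Scaled: 0.07 m is 0.175, 0.065 m is 0.1625, 0.873 rad is 0.1389.

Call:
move_arm:
  motion:
    - [0.0239,0,0,0,0,0.025,0.005]
    - [0.0477,0,0,0,0,0.05,0.005]
    - [0.0716,0,0,0,0,0.075,0.005]
    - [0.0955,0,0,0,0,0.1125,0.005]
    - [0.1194,0,0,0,0,0.1375,0.005]
    - [0.1389,0,0,0,0,0.1625,0.005]
    - [0.1389,0,0,0,0,0.175,0.005]

```text
clock: 15.62
eef_pos: [549.9, 70.5, 96.5]
tcp_rot: [-2.269, 0.001, 0.003]
contact_force: [-0.6, 0.3, -2.5]
opening: 0.148
grasp_force: 60.3
```

```bash
python3 - <<'E'
from h import *
s=sensors.sense();print({k:np.round(s[k],3) for k in('qpos','eef_pos','tcp_rot','contact_force','opening')})
im,d,P=grab('side');save(im,'s10.png');im2,d2,P2=grab('wrist')
cv2.imwrite('pics/v10.png',np.hstack([cv2.resize(cv2.cvtColor(im2,cv2.COLOR_RGB2BGR),(400,300)),cv2.resize(cv2.cvtColor(im[80:380,170:420],cv2.COLOR_RGB2BGR),(400,480))[:300] if 0 else cv2.resize(cv2.cvtColor(im[120:345,140:440],cv2.COLOR_RGB2BGR),(400,300))]))
E
```

```text
{'qpos': array([-0.338,  0.639,  1.871,  0.888,  1.195,  0.643]), 'eef_pos': array([549.936,  70.511,  96.515]), 'tcp_rot': array([-2.269e+00,  1.000e-03,  3.000e-03]), 'contact_force': array([-0.577,  0.328, -2.463]), 'opening': np.float64(0.148)}
```

View pics/v10.png

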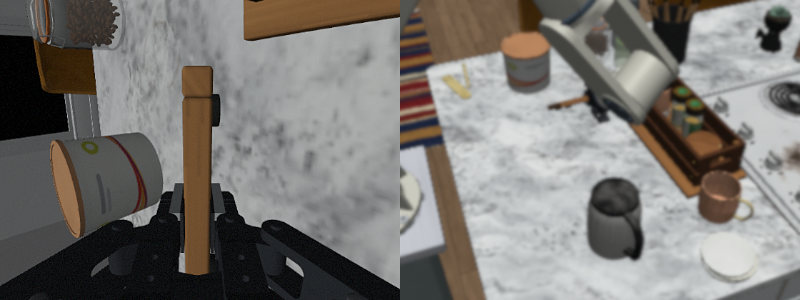

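The slab is held by its top edge and tilted 40° above the worktop with its feet underneath. The tool axis points to +y, clear of the tub and the jug. Next I lower the far edge onto the worktop.

Scaled: 0.008 m is 0.02, 0.007 m is 0.0175.

Call:
move_arm:
  motion:
    - [0,0,0,0,0.005,0.005,0.005]
    - [0,0,0,0,0.0125,0.01,0.005]
    - [0,0,0,0,0.0175,0.015,0.005]
    - [0,0,0,0,0.02,0.0175,0.005]

```text
clock: 16.23
eef_pos: [549.6, 73.1, 87.7]
tcp_rot: [-2.269, -0.0, 0.005]
contact_force: [-0.5, 0.8, -3.2]
opening: 0.147
grasp_force: 60.3
```

Scaled: 0.0025 m is 0.0063, 0.002 m is 0.005.

Call:
move_arm:
  motion:
    - [0,0,0,0,0.0025,0.0025,0.005]
    - [0,0,0,0,0.005,0.0038,0.005]
    - [0,0,0,0,0.0063,0.005,0.005]

```text
clock: 16.6
eef_pos: [549.7, 72.7, 84.7]
tcp_rot: [-2.268, -0.0, 0.005]
contact_force: [-1.2, -2.5, 3.3]
opening: 0.155
grasp_force: 61.1
```

The far edge has touched down. Next I open the fingers slowly so the slab settles onto the lower finger.

Call:
move_arm:
  motion:
    - [0,0,0,0,0,0,0.015]
    - [0,0,0,0,0,0,0.018]
    - [0,0,0,0,0,0,0.021]
    - [0,0,0,0,0,0,0.024]
    - [0,0,0,0,0,0,0.027]
    - [0,0,0,0,0,0,0.03]
  grip_force: 30

```text
clock: 17.35
eef_pos: [549.6, 72.7, 84.4]
tcp_rot: [-2.269, 0.0, 0.005]
contact_force: [0.0, 0.5, -1.2]
opening: 0.35
grasp_force: 0.4
```

```bash
python3 - <<'E'
from h import *
s=sensors.sense();print({k:np.round(s[k],3) for k in('qpos','eef_pos','contact_force','opening')})
im,d,P=grab('wrist');save(im,'w11.png');X=cloud(d,P)
for r in (60,150,200,230,260,300,340,360,375): print(r,[X[r,c].round(0).tolist() for c in (255,270,290)])
E
```

```text
{'qpos': array([-0.334,  0.658,  1.874,  0.897,  1.18 ,  0.624]), 'eef_pos': array([549.551,  72.738,  84.397]), 'contact_force': array([ 0.031,  0.53 , -1.186]), 'opening': np.float64(0.35)}
60 [[651.0, 196.0, 1.0], [650.0, 181.0, -1.0], [648.0, 158.0, 0.0]]
150 [[583.0, 199.0, 0.0], [599.0, 100.0, 66.0], [607.0, 51.0, 97.0]]
200 [[541.0, 200.0, 1.0], [573.0, 101.0, 64.0], [590.0, 50.0, 97.0]]
230 [[514.0, 201.0, -0.0], [557.0, 101.0, 64.0], [579.0, 50.0, 97.0]]
260 [[486.0, 200.0, 1.0], [539.0, 104.0, 63.0], [568.0, 50.0, 97.0]]
300 [[444.0, 203.0, -0.0], [513.0, 105.0, 61.0], [552.0, 50.0, 97.0]]
340 [[nan, nan, nan], [485.0, 106.0, 61.0], [534.0, 50.0, 96.0]]
360 [[377.0, 203.0, 1.0], [391.0, 180.0, 1.0], [525.0, 50.0, 96.0]]
375 [[358.0, 204.0, 1.0], [374.0, 180.0, 1.0], [518.0, 50.0, 96.0]]
```

View pics/w11.png

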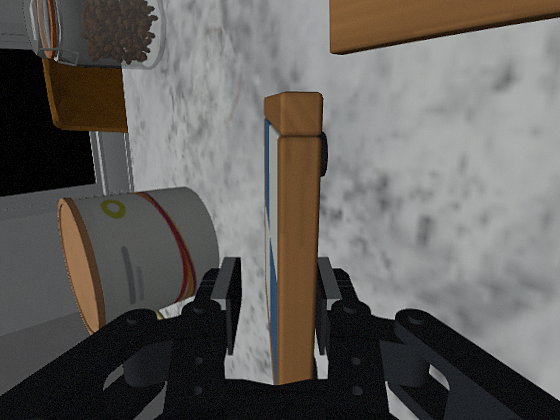

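The slab's near edge now rests on the lower finger, the right one in the view, and the upper finger is clear. I retract a little along the finger, then lower the edge along its arc.

Scaled: 0.0449 m is 0.1123, 0.0377 m is 0.0943.

Call:
move_arm:
  motion:
    - [0,0,0,0,0,-0.015,0.03]
    - [0,0,0,0,0,-0.0325,0.03]
    - [0,0,0,0,0.0188,-0.0313,0.03]
    - [0,0,0,0,0.0385,-0.0275,0.03]
    - [0,0,0,0,0.0575,-0.0225,0.03]
    - [0,0,0,0,0.0763,-0.0163,0.03]
    - [0,0,0,0,0.0943,-0.0088,0.03]
    - [0,0,0,0,0.1123,-0.0005,0.03]

```text
clock: 18.4
eef_pos: [549.7, 43.6, 49.5]
tcp_rot: [-2.269, 0.0, 0.005]
contact_force: [-0.5, -0.5, 0.4]
opening: 0.347
grasp_force: 0.5
```

```bash
python3 - <<'E'
from h import *
s=sensors.sense();print({k:np.round(s[k],3) for k in('eef_pos','contact_force','opening')})
im,d,P=grab('wrist');save(im,'w12.png');X=cloud(d,P)
for r in (150,200,250,300): print(r,[X[r,c].round(0).tolist() for c in range(180,340,20)])
E
```

```text
{'eef_pos': array([549.685,  43.632,  49.528]), 'contact_force': array([-0.503, -0.535,  0.35 ]), 'opening': np.float64(0.347)}
150 [[579.0, 235.0, -0.0], [587.0, 170.0, 15.0], [595.0, 114.0, 32.0], [599.0, 77.0, 44.0], [603.0, 51.0, 51.0], [605.0, 33.0, 57.0], [605.0, 28.0, 51.0], [597.0, 66.0, 0.0]]
200 [[532.0, 242.0, -0.0], [541.0, 201.0, 1.0], [564.0, 119.0, 31.0], [574.0, 79.0, 43.0], [582.0, 52.0, 51.0], [587.0, 32.0, 57.0], [587.0, 28.0, 51.0], [570.0, 64.0, 1.0]]
250 [[478.0, 251.0, -0.0], [493.0, 207.0, 1.0], [529.0, 124.0, 29.0], [546.0, 82.0, 42.0], [559.0, 52.0, 51.0], [567.0, 31.0, 58.0], [567.0, 28.0, 51.0], [541.0, 63.0, 0.0]]
300 [[417.0, 262.0, 0.0], [561.0, 28.0, 94.0], [560.0, 26.0, 88.0], [541.0, 48.0, 66.0], [533.0, 54.0, 51.0], [545.0, 32.0, 57.0], [544.0, 28.0, 50.0], [558.0, 7.0, 61.0]]
```

View pics/w12.png

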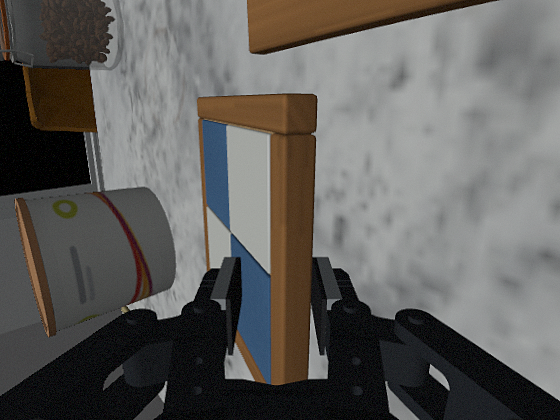

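The tilt is 17°, with the edge still on the fingertip about 7 mm from the finger's end. I keep lowering.

Scaled: 0.0255 m is 0.0638, 0.0242 m is 0.0605.

Call:
move_arm:
  motion:
    - [0,0,0,0,0.0118,0.0055,0.03]
    - [0,0,0,0,0.0233,0.011,0.03]
    - [0,0,0,0,0.0345,0.017,0.03]
    - [0,0,0,0,0.0458,0.0233,0.03]
    - [0,0,0,0,0.0538,0.0283,0.03]
    - [0,0,0,0,0.0605,0.033,0.03]
    - [0,0,0,0,0.0638,0.035,0.03]

```text
clock: 19.32
eef_pos: [549.7, 38.1, 21.4]
tcp_rot: [-2.269, 0.0, 0.005]
contact_force: [0.2, -0.4, -1.3]
opening: 0.349
grasp_force: 0.5
```

```bash
python3 - <<'E'
from h import *
s=sensors.sense();print({k:np.round(s[k],3) for k in('eef_pos','contact_force','opening')})
im,d,P=grab('wrist');save(im,'w13.png');X=cloud(d,P)
for r in (150,200,250): print(r,[X[r,c].round(0).tolist() for c in range(140,340,20)])
E
```

```text
{'eef_pos': array([549.722,  38.088,  21.426]), 'contact_force': array([ 0.204, -0.385, -1.283]), 'opening': np.float64(0.349)}
150 [[580.0, 249.0, 0.0], [591.0, 158.0, 19.0], [595.0, 123.0, 22.0], [597.0, 97.0, 23.0], [600.0, 72.0, 26.0], [602.0, 54.0, 28.0], [604.0, 39.0, 29.0], [605.0, 26.0, 30.0], [606.0, 21.0, 25.0], [602.0, 35.0, -0.0]]
200 [[531.0, 263.0, 0.0], [555.0, 169.0, 18.0], [564.0, 129.0, 21.0], [571.0, 98.0, 24.0], [576.0, 75.0, 25.0], [580.0, 56.0, 27.0], [584.0, 39.0, 29.0], [587.0, 26.0, 30.0], [587.0, 21.0, 24.0], [581.0, 33.0, 1.0]]
250 [[480.0, 266.0, 5.0], [493.0, 224.0, 0.0], [528.0, 137.0, 20.0], [541.0, 102.0, 24.0], [549.0, 78.0, 25.0], [557.0, 56.0, 28.0], [563.0, 40.0, 29.0], [568.0, 25.0, 30.0], [567.0, 21.0, 24.0], [558.0, 31.0, 1.0]]
```

Scaled: 0.003 m is 0.0075, 0.0025 m is 0.0063.

Call:
move_arm:
  motion:
    - [0,0,0,0,0.003,0.0025,0.03]
    - [0,0,0,0,0.0058,0.0048,0.03]
    - [0,0,0,0,0.0075,0.0063,0.03]
    - [0,0,0,0,0.0075,0.0063,0.03]

```text
clock: 19.88
eef_pos: [549.7, 38.1, 17.7]
tcp_rot: [-2.269, 0.0, 0.005]
contact_force: [-0.3, -0.3, -1.1]
opening: 0.349
grasp_force: 0.6
```

Scaled: 0.0023 m is 0.0058, 0.0019 m is 0.0048.

Call:
move_arm:
  motion:
    - [0,0,0,0,0.002,0.0015,0.03]
    - [0,0,0,0,0.004,0.0033,0.03]
    - [0,0,0,0,0.0058,0.0048,0.03]
    - [0,0,0,0,0.0058,0.0048,0.03]

```text
clock: 20.38
eef_pos: [549.8, 38.1, 15.8]
tcp_rot: [-2.267, -0.0, 0.005]
contact_force: [-2.4, -4.0, 8.8]
opening: 0.35
grasp_force: 5.5
```

```bash
python3 - <<'E'
from h import *
s=sensors.sense();print({k:np.round(s[k],3) for k in('eef_pos','contact_force','opening')})
im,d,P=grab('wrist');X=cloud(d,P)
for r in (150,200,250): print(r,[X[r,c].round(1).tolist() for c in range(160,340,20)])
E
```

```text
{'eef_pos': array([549.846,  38.051,  15.807]), 'contact_force': array([-2.364, -4.033,  8.818]), 'opening': np.float64(0.35)}
150 [[593.1, 143.4, 19.9], [596.2, 113.8, 20.6], [598.8, 89.6, 21.4], [601.0, 69.0, 22.5], [602.9, 51.6, 23.7], [604.4, 37.6, 24.1], [605.7, 25.4, 24.7], [605.6, 21.9, 18.4], [603.4, 28.9, 0.6]]
200 [[559.2, 153.2, 18.8], [566.7, 119.3, 20.2], [572.9, 91.6, 22.0], [577.7, 70.1, 22.9], [581.3, 53.4, 23.1], [584.8, 37.9, 24.1], [587.5, 25.6, 24.4], [587.5, 21.0, 18.7], [582.6, 28.6, -0.1]]
250 [[521.2, 160.6, 19.3], [533.4, 125.0, 20.2], [542.8, 97.4, 20.8], [551.3, 73.1, 22.4], [558.2, 53.7, 23.6], [563.2, 38.7, 23.8], [567.8, 25.4, 24.4], [567.4, 21.2, 17.9], [560.6, 27.0, 0.2]]
```

The fingertip is on the worktop and the edge is 5 mm above its rest height. I draw the finger out slowly.

Scaled: -0.0126 m is -0.0315, -0.0103 m is -0.0258.

Call:
move_arm:
  motion:
    - [0,0,0,0,0.0023,-0.0045,0.03]
    - [0,0,0,0,0.0048,-0.0073,0.03]
    - [0,0,0,0,0.007,-0.0103,0.03]
    - [0,0,0,0,0.0095,-0.0133,0.03]
    - [0,0,0,0,0.012,-0.016,0.03]
    - [0,0,0,0,0.0155,-0.02,0.03]
    - [0,0,0,0,0.02,-0.0258,0.03]
    - [0,0,0,0,0.025,-0.0315,0.03]

```text
clock: 21.42
eef_pos: [549.7, 22.7, 15.9]
tcp_rot: [-2.266, 0.0, 0.005]
contact_force: [-0.4, 3.3, 5.6]
opening: 0.352
grasp_force: 3.1
```

```bash
python3 - <<'E'
from h import *
s=sensors.sense();print({k:np.round(s[k],3) for k in('eef_pos','contact_force','opening')})
im,d,P=grab('wrist');X=cloud(d,P)
for r in (150,200,250): print(r,[X[r,c].round(1).tolist() for c in range(160,340,20)])
E
```

```text
{'eef_pos': array([549.7  ,  22.709,  15.896]), 'contact_force': array([-0.372,  3.315,  5.635]), 'opening': np.float64(0.352)}
150 [[592.6, 130.1, 19.1], [595.6, 101.0, 19.5], [598.0, 78.4, 19.3], [599.9, 59.4, 19.1], [601.7, 42.3, 19.6], [603.1, 28.8, 19.2], [603.8, 20.2, 16.1], [601.8, 26.1, -0.2], [603.1, 13.8, 0.5]]
200 [[559.0, 137.8, 18.9], [565.5, 107.2, 18.9], [571.0, 82.0, 19.0], [575.4, 61.5, 19.0], [579.2, 43.8, 19.3], [582.6, 28.4, 19.7], [583.6, 20.5, 15.6], [579.9, 25.1, 0.1], [582.6, 12.6, 0.6]]
250 [[521.1, 145.0, 19.5], [532.7, 110.8, 19.8], [541.1, 85.3, 19.2], [548.5, 63.1, 19.4], [554.9, 44.3, 19.7], [559.7, 29.5, 19.1], [561.7, 20.5, 15.4], [556.3, 24.1, 0.2], [560.6, 11.5, 0.5]]
```

The trivet lies flat on its feet, tile face at z = 19 everywhere. I back off, straighten the tool, and go look at the jug.

Scaled: -0.18 m is -0.45, -0.17 m is -0.425, -0.86 rad is -0.1369.

Call:
move_arm:
  motion:
    - [0,0,0,0,0,-0.05,0.03]
    - [0,0,0,0,0,-0.15,0.03]
    - [0,0,0,0,0,-0.25,0.03]
    - [-0.0271,0,0,0,-0.075,-0.3,0.03]
    - [-0.0541,0,0,0,-0.15,-0.35,0.03]
    - [-0.0812,0,0,0,-0.225,-0.3875,0.04]
    - [-0.1082,0,0,0,-0.3,-0.425,0.05]
    - [-0.1369,0,0,0,-0.35,-0.45,0.06]

```text
clock: 22.48
eef_pos: [551.3, -27.1, 241.5]
tcp_rot: [-3.135, -0.006, 0.003]
contact_force: [-0.1, -0.0, -0.6]
opening: 0.705
grasp_force: 0.0
```

Scaled: 0.22 m is 0.55, 0.2 m is 0.5.

Call:
move_arm:
  motion:
    - [0,0,0,0,0.075,-0.075,0.06]
    - [0,0,0,-0.0125,0.175,-0.15,0.06]
    - [0,0,0,-0.025,0.3,-0.225,0.06]
    - [0,0,0,-0.0375,0.4,-0.275,0.06]
    - [0,0,0,-0.05,0.5,-0.325,0.06]
    - [0,0,0,-0.05,0.55,-0.325,0.06]
    - [0,0,0,-0.05,0.55,-0.325,0.06]

```text
clock: 23.35
eef_pos: [530.7, -248.9, 364.5]
tcp_rot: [-3.129, 0.001, 0.002]
contact_force: [0.5, -0.5, -0.2]
opening: 0.702
grasp_force: 0.0
```

```bash
python3 - <<'E'
from h import *
s=sensors.sense();print({k:np.round(s[k],3) for k in('qpos','eef_pos','tcp_rot','contact_force','opening')})
im,d,P=grab('wrist');save(im,'w14.png');X=cloud(d,P);np.savez('/tmp/w14.npz',X=X,im=im)
Z=X[...,2]
for lo,hi in((60,110),(126,160),(140,160)):
    m=((Z>lo)&(Z<hi)&(X[...,1]<-180)&(X[...,0]<620)).astype(np.uint8)
    k,l,st,ce=cv2.connectedComponentsWithStats(m)
    for i in range(1,k):
        if st[i,4]>150: Q=X[l==i]; print(lo,st[i],np.percentile(Q,[1,50,99],axis=0).round(0).tolist())
im2,d2,P2=grab('side'); X2=cloud(d2,P2); save(im2,'s14.png')
hs=cv2.cvtColor(im2,cv2.COLOR_RGB2HSV);m=(X2[...,2]>15)&(X2[...,2]<23)&(X2[...,1]<230)&(X2[...,1]>-60)&(X2[...,0]>400)&(X2[...,0]<635)
Q=X2[m];print(len(Q),cv2.minAreaRect(Q[:,:2].astype(np.float32)),np.percentile(Q,[1,50,99],axis=0).round(1).tolist())
E
```

```text
{'qpos': array([-0.448,  0.198,  1.548,  0.012,  1.402,  1.119]), 'eef_pos': array([ 530.71 , -248.946,  364.546]), 'tcp_rot': array([-3.129e+00,  1.000e-03,  2.000e-03]), 'contact_force': array([ 0.48 , -0.531, -0.237]), 'opening': np.float64(0.702)}
60 [257 164  90  70 950] [[464.0, -324.0, 60.0], [520.0, -267.0, 95.0], [527.0, -225.0, 110.0]]
60 [365 192  23  16 198] [[478.0, -373.0, 60.0], [489.0, -363.0, 83.0], [493.0, -359.0, 108.0]]
126 [ 261  181  123   84 6177] [[433.0, -358.0, 129.0], [481.0, -279.0, 144.0], [519.0, -233.0, 148.0]]
140 [ 264  189   80   73 4326] [[436.0, -315.0, 140.0], [477.0, -276.0, 146.0], [513.0, -238.0, 149.0]]
1176 ((548.750732421875, 96.05896759033203), (150.98519897460938, 159.68653869628906), 0.6833375096321106) [[474.9, 20.0, 15.7], [547.2, 89.7, 20.0], [622.1, 168.9, 22.8]]
```

View pics/w14.png

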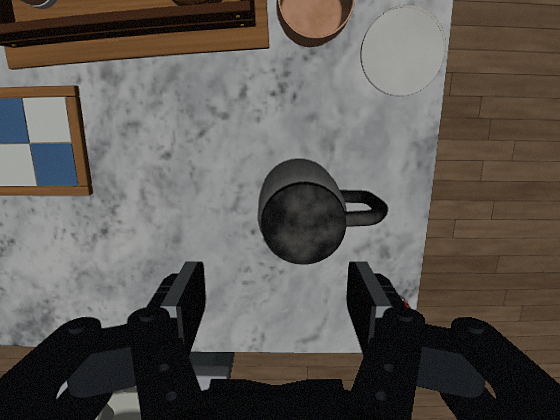

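The view (right is −y, up is +x) shows the jug lid centred near (302,222). Its handle points right, to −y, with the bar at about (345–387, 215). The trivet is at the left. Next I fit the jug's axis and handle.

```bash
python3 - <<'E'
from h import *
f=np.load('/tmp/w14.npz');X=f['X'];Z=X[...,2]
v,u=np.mgrid[:420,:560]
lid=(Z>143)&(Z<151)&(u<400)&(X[...,1]<-180)
print('lid',cv2.minEnclosingCircle(X[lid][:,:2].astype(np.float32)),X[lid][:,2].mean())
h=(Z>125)&(Z<142)&(u>348)&(u<395)&(v>180)&(v<240)
Q=X[h];print(len(Q),np.percentile(Q,[1,50,99],axis=0).round(1).tolist())
for y0 in range(-370,-315,8):
    q=Q[(Q[:,1]>y0)&(Q[:,1]<y0+8)]
    if len(q)>3: print(y0,len(q),q[:,0].min().round(1),q[:,0].max().round(1),np.median(q[:,2]).round(1))
P=camera_params('wrist')
print(ray_z(P,[[x,y] for x,y in((345,210),(345,224),(375,205),(375,222))],137).round(1))
E
```

```text
lid ((475.1162414550781, -276.3384704589844), 38.35341262817383) 146.20978293992636
537 [[472.7, -364.4, 125.8], [483.1, -343.4, 134.2], [490.7, -325.9, 138.0]]
-370 23 477.1 489.2 127.4
-362 93 474.4 491.2 131.5
-354 114 472.9 490.8 135.2
-346 123 472.8 490.0 135.7
-338 117 472.5 489.4 134.7
-330 67 471.1 488.2 133.9
[[ 491.4 -318.4  137. ]
 [ 475.6 -319.3  137. ]
 [ 497.2 -349.9  137. ]
 [ 478.2 -351.5  137. ]]
```

Scaled: 0.134 m is 0.335, 0.013 m is 0.0325, -1.44 rad is -0.2292.

Call:
move_arm:
  motion:
    - [0,0,-0.0286,-0.015,0.0325,0,0.06]
    - [0,0,-0.0573,-0.03,0.065,0.025,0.06]
    - [0,0,-0.0859,-0.045,0.1,0.075,0.06]
    - [0,0,-0.1146,-0.0625,0.1325,0.125,0.06]
    - [0,0,-0.1432,-0.0775,0.165,0.175,0.06]
    - [0,0,-0.1719,-0.0925,0.2,0.225,0.06]
    - [0,0,-0.2005,-0.1075,0.2325,0.275,0.06]
    - [0,0,-0.2292,-0.1225,0.2625,0.335,0.06]

```text
clock: 24.45
eef_pos: [482.8, -350.2, 228.9]
tcp_rot: [-3.14, -0.013, 1.452]
contact_force: [-0.3, -0.6, 0.8]
opening: 0.707
grasp_force: 0.0
```

Scaled: -0.221 rad is -0.0352.

Call:
move_arm:
  motion:
    - [0,0,-0.0175,0,0,0,0.06]
    - [0,0,-0.0352,0,0,0,0.06]
    - [0,0,-0.0352,0,0,0,0.06]

```text
clock: 24.82
eef_pos: [482.8, -350.0, 229.3]
tcp_rot: [3.141, -0.014, 1.666]
contact_force: [0.3, 0.2, 0.5]
opening: 0.707
grasp_force: 0.0
```

```bash
python3 - <<'E'
from h import *
s=sensors.sense();print({k:np.round(s[k],4) for k in('qpos','eef_pos','tcp_rot','contact_force')})
im,d,P=grab('wrist');save(im,'w15.png');X=cloud(d,P);Z=X[...,2]
lid=(Z>143)&(Z<151)&(X[...,1]<-200)
print('lid',cv2.minEnclosingCircle(X[lid][:,:2].astype(np.float32)))
Q=X[(Z>130)&(Z<140)&(X[...,1]<-322)&(X[...,1]>-380)]
for y0 in range(-376,-315,8):
    q=Q[(Q[:,1]>y0)&(Q[:,1]<y0+8)]
    if len(q)>3: print(y0,len(q),np.percentile(q[:,0],[3,97]).round(1),np.median(q[:,2]).round(1))
# target in tool axes
R=cv2.Rodrigues(np.zeros(3))[0]
from scipy.spatial.transform import Rotation as Ro
R=Ro.from_euler('xyz',s['tcp_rot']).as_matrix()
print('to grip',R.T@(np.array([482.3,-354,101])-s['eef_pos']))
# trivet corners in w14
f=np.load('/tmp/w14.npz');X=f['X'];m=(X[...,2]>14)&(X[...,2]<24)&(X[...,1]>-40)&(X[...,0]<640);Q=X[m];print('trivet x',np.percentile(Q,[0.5,99.5],axis=0).round(1).tolist())
E
```

```text
{'qpos': array([-0.6358,  0.3153,  1.6922,  0.0116,  1.1429, -0.7361]), 'eef_pos': array([ 482.8384, -349.9803,  229.3345]), 'tcp_rot': array([ 3.1411, -0.0138,  1.6662]), 'contact_force': array([0.2889, 0.2298, 0.5203])}
lid ((473.4586486816406, -276.7098693847656), 38.25225830078125)
-368 15 [476.7 484.6] 130.6
-360 191 [473.9 489. ] 133.2
-352 270 [472.8 489.2] 135.6
-344 317 [471.7 488.8] 135.5
-336 301 [471.4 487.5] 134.4
-328 215 [470.7 486.4] 133.2
to grip [ -5.71739476  -0.9826943  128.26745779]
trivet x [[81.6, 0.0, 14.2], [623.6, 148.3, 22.1]]
```

Scaled: 0.128 m is 0.32, 0.095 m is 0.2375, -0.0138 rad is -0.0022.

Call:
move_arm:
  motion:
    - [0,-0.0022,0,-0.01,-0.0025,0.075,0.06]
    - [0,-0.0022,0,-0.015,-0.0038,0.1625,0.06]
    - [0,-0.0022,0,-0.015,-0.0038,0.2375,0.06]
    - [0,-0.0022,0,-0.015,-0.0038,0.295,0.06]
    - [0,-0.0022,0,-0.015,-0.0038,0.32,0.06]
    - [0,-0.0022,0,-0.015,-0.0038,0.32,0.06]

```text
clock: 25.62
eef_pos: [481.6, -355.3, 101.5]
tcp_rot: [3.141, 0.0, 1.665]
contact_force: [0.2, 0.1, 0.7]
opening: 0.704
grasp_force: 0.0
```

Call:
move_arm:
  motion:
    - [0,0,0,0,0,0,0.04]
    - [0,0,0,0,0,0,0.02]
    - [0,0,0,0,0,0,0.008]
    - [0,0,0,0,0,0,0.005]
    - [0,0,0,0,0,0,0.005]
  grip_force: 100

```text
clock: 26.25
eef_pos: [482.3, -356.3, 102.9]
tcp_rot: [3.139, 0.002, 1.666]
contact_force: [-0.2, -0.4, 5.9]
opening: 0.187
grasp_force: 98.0
```

Scaled: -0.025 m is -0.0625, -0.015 m is -0.0375.

Call:
move_arm:
  motion:
    - [0,0,0,0,0,-0.0075,0.005]
    - [0,0,0,0,0,-0.02,0.005]
    - [0,0,0,0,0,-0.0375,0.005]
    - [0,0,0,0,0,-0.0625,0.005]
    - [0,0,0,0,0,-0.0625,0.005]

```text
clock: 26.88
eef_pos: [482.3, -356.1, 128.0]
tcp_rot: [3.139, 0.002, 1.666]
contact_force: [0.6, 1.3, -4.4]
opening: 0.186
grasp_force: 97.7
```

```bash
python3 - <<'E'
from h import *
s=sensors.sense();print({k:np.round(s[k],4) for k in('qpos','eef_pos','tcp_rot','contact_force','wrist_torque','grasp_force','opening')})
im,d,P=grab('side');save(im,'s16.png');X=cloud(d,P)
cv2.imwrite('pics/v16.png',cv2.resize(cv2.cvtColor(im[180:330,230:430],cv2.COLOR_RGB2BGR),(800,600)))
E
```

```text
{'qpos': array([-6.3860e-01,  4.2690e-01,  1.7792e+00,  2.0000e-04,  9.3210e-01,
       -7.3380e-01]), 'eef_pos': array([ 482.3012, -356.1355,  127.9836]), 'tcp_rot': array([3.1390e+00, 2.2000e-03, 1.6658e+00]), 'contact_force': array([ 0.6327,  1.3288, -4.4347]), 'wrist_torque': array([-0.3125, -0.0538, -0.039 ]), 'grasp_force': np.float64(97.6787), 'opening': np.float64(0.1856)}
```

View pics/v16.png

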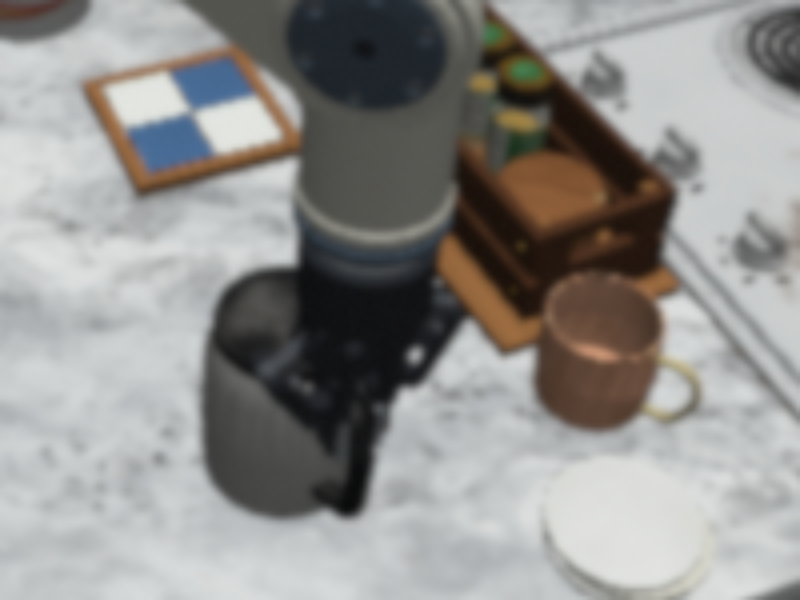

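The jug is lifted 25 mm and upright. The trivet lies tiles up, centred at about (550,95). Next I carry the jug over it.

Scaled: 0.2175 m is 0.5438, 0.181 m is 0.4525.

Call:
move_arm:
  motion:
    - [0,0,0,0,0,-0.03,0.005]
    - [0,0,0,0.0363,0.011,-0.055,0.005]
    - [0,0,0,0.1,0.03,-0.0625,0.005]
    - [0,0,0,0.1813,0.055,-0.0625,0.005]
    - [0,0,0,0.2725,0.0825,-0.0625,0.005]
    - [0,0,0,0.3625,0.11,-0.0625,0.005]
    - [0,0,0,0.4525,0.1375,-0.0625,0.005]
    - [0,0,0,0.5438,0.165,-0.0625,0.005]

```text
clock: 27.92
eef_pos: [526.8, -130.8, 152.4]
tcp_rot: [3.14, 0.001, 1.666]
contact_force: [0.4, -0.2, -5.2]
opening: 0.185
grasp_force: 98.0
```

Scaled: 0.145 m is 0.3625, 0.138 m is 0.345.

Call:
move_arm:
  motion:
    - [0,0,0,0.09,0.0275,0,0.005]
    - [0,0,0,0.1813,0.055,0,0.005]
    - [0,0,0,0.2538,0.0775,0,0.005]
    - [0,0,0,0.3075,0.095,0,0.005]
    - [0,0,0,0.345,0.105,0,0.005]
    - [0,0,0,0.3625,0.1115,0,0.005]
    - [0,0,0,0.3625,0.1115,0,0.005]

```text
clock: 28.8
eef_pos: [557.3, 15.8, 151.7]
tcp_rot: [3.14, 0.001, 1.666]
contact_force: [0.6, -0.2, -4.1]
opening: 0.183
grasp_force: 98.0
```

```bash
python3 - <<'E'
from h import *
s=sensors.sense();print({k:np.round(s[k],4) for k in('eef_pos','tcp_rot','contact_force','wrist_torque','opening')})
im,d,P=grab('wrist');save(im,'w17.png');X=cloud(d,P);Z=X[...,2]
m=(Z>13)&(Z<25)&(X[...,0]>440)&(X[...,0]<638)&(X[...,1]>-20)&(X[...,1]<250)
Q=X[m];print(len(Q),np.percentile(Q,[.5,99.5],axis=0).round(1).tolist() if len(Q) else '')
m=(Z>150)&(Z<210)&(X[...,1]>40);Q=X[m];
if len(Q): print('lid',np.percentile(Q,[1,50,99],axis=0).round(1).tolist())
im,d,P=grab('side');X=cloud(d,P);Z=X[...,2];m=(Z>13)&(Z<24)&(X[...,0]>440)&(X[...,0]<632)&(X[...,1]>-20)&(X[...,1]<220);Q=X[m];print('side',len(Q),np.percentile(Q,[.5,99.5],axis=0).round(1).tolist())
E
```

```text
{'eef_pos': array([557.2884,  15.8087, 151.7065]), 'tcp_rot': array([3.1405e+00, 1.0000e-03, 1.6663e+00]), 'contact_force': array([ 0.614 , -0.1857, -4.0607]), 'wrist_torque': array([-0.35  ,  0.0171, -0.0188]), 'opening': np.float64(0.1832)}
0 
lid [[506.0, 44.1, 182.1], [550.2, 88.8, 194.2], [591.6, 114.2, 196.6]]
side 821 [[474.0, 18.4, 13.4], [623.1, 166.8, 23.6]]
```

Scaled: 0.03 m is 0.075, 0.0295 m is 0.0738.

Call:
move_arm:
  motion:
    - [0,0,0,0,0,0.015,0.005]
    - [0,0,0,0,0,0.0325,0.005]
    - [0,0,0,0,0,0.0475,0.005]
    - [0,0,0,0,0,0.06,0.005]
    - [0,0,0,0,0,0.0675,0.005]
    - [0,0,0,0,0,0.0713,0.005]
    - [0,0,0,0,0,0.0738,0.005]
    - [0,0,0,0,0,0.075,0.005]

```text
clock: 29.9
eef_pos: [557.6, 15.4, 122.1]
tcp_rot: [3.14, 0.001, 1.666]
contact_force: [-1.3, -3.7, 1.0]
opening: 0.185
grasp_force: 99.0
```

Scaled: 0.0007 m is 0.0018, 0.0004 m is 0.001.

Call:
move_arm:
  motion:
    - [0,0,0,0,0,0.001,0.005]
    - [0,0,0,0,0,0.0018,0.005]

```text
clock: 30.15
eef_pos: [557.7, 15.2, 121.9]
tcp_rot: [3.14, 0.001, 1.666]
contact_force: [-3.7, -4.9, 10.1]
opening: 0.186
grasp_force: 100.3
```

Call:
move_arm:
  motion:
    - [0,0,0,0,0,0,0.018]
    - [0,0,0,0,0,0,0.022]
    - [0,0,0,0,0,0,0.03]
    - [0,0,0,0,0,0,0.04]
    - [0,0,0,0,0,0,0.05]
    - [0,0,0,0,0,0,0.055]
  grip_force: 30

```text
clock: 30.9
eef_pos: [557.4, 15.7, 120.9]
tcp_rot: [3.14, 0.001, 1.666]
contact_force: [0.3, -0.5, -1.2]
opening: 0.645
grasp_force: 0.0
```

Scaled: -0.2 m is -0.5, -0.17 m is -0.425.

Call:
move_arm:
  motion:
    - [0,0,0,0,0,-0.025,0.055]
    - [0,0,0,0,0,-0.075,0.055]
    - [0,0,0,0,0,-0.15,0.055]
    - [0,0,0,0,0,-0.25,0.055]
    - [0,0,0,-0.075,0,-0.35,0.055]
    - [0,0,0,-0.15,0,-0.425,0.055]
    - [0,0,0,-0.225,0,-0.5,0.055]
    - [0,0,0,-0.225,0,-0.5,0.055]

```text
clock: 31.9
eef_pos: [567.0, -75.6, 324.2]
tcp_rot: [3.135, 0.002, 1.664]
contact_force: [0.2, -0.5, -1.4]
opening: 0.646
grasp_force: 0.0
```

```bash
python3 - <<'E'
from h import *
s=sensors.sense();print({k:np.round(s[k],4) for k in('clock','eef_pos','contact_force')})
ims=[]
im,d,P=grab('side');X=cloud(d,P);Z=X[...,2]
m=(Z>155)&(Z<180)&(np.abs(X[...,0]-550)<90)&(np.abs(X[...,1]-90)<80);Q=X[m]
print('jug top',cv2.minEnclosingCircle(Q[:,:2].astype(np.float32)),np.percentile(Q[:,2],[2,50,98]))
m=(Z>13)&(Z<24)&(X[...,0]>440)&(X[...,0]<632)&(X[...,1]>-20)&(X[...,1]<220);Q=X[m];print('trivet',np.percentile(Q,[.5,99.5],axis=0).round(1).tolist())
cv2.imwrite('pics/v18.png',cv2.resize(cv2.cvtColor(im[130:330,200:440],cv2.COLOR_RGB2BGR),(720,600)))
E
```

```text
{'clock': np.float64(31.9), 'eef_pos': array([566.9614, -75.5687, 324.2403]), 'contact_force': array([ 0.1989, -0.4531, -1.4057])}
jug top ((552.1369018554688, 74.70978546142578), 63.094520568847656) [155.62291796 163.9534488  169.42753101]
trivet [[473.6, 18.9, 13.3], [622.8, 168.7, 23.9]]
```

View pics/v18.png

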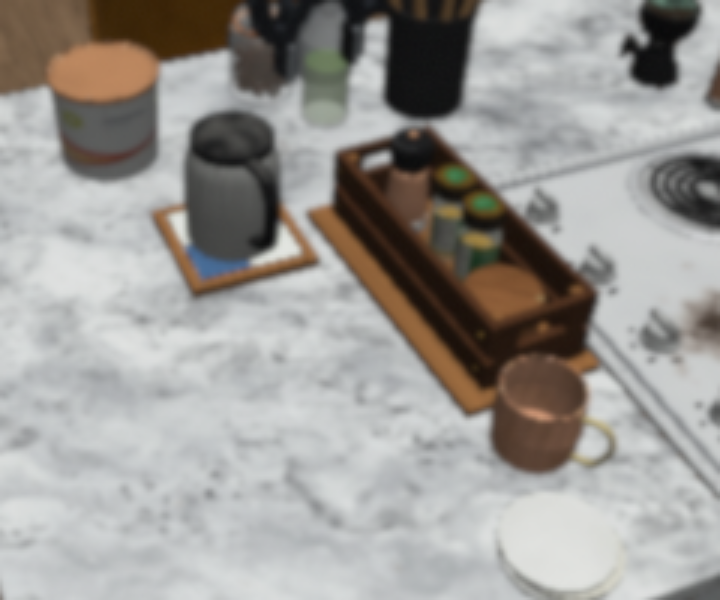

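The jug stands upright, centred on the tile side of the trivet (base near (232,235)). The tub and mug have not moved, and the gripper is clear.

```bash
python3 -c "
from rig import order
print(order.sign_off())"
```

```text
the job is handed in; nothing more can be done
None
```

The job is handed in at about 32 s: the trivet leaned on the crate by itself and was then set down gently on its feet, and the jug stands upright on it. The one rough moment was a brief wrist force of about 101 N (limit 120 N) while tipping the trivet up. The tub and mug show no movement in the last picture; the timer was outside that picture, but the arm never went near it.

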